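Blow out, close and tray the turned boxes

TASK

Take the open turned boxes out of the tray and stand them all upright on the black rubber mat; with all of them there and the lids still lying on the bench, blow the sanding dust out by pressing the cap of the clamped air canister fully down for a moment and letting it spring back up. Then close each box with the lid of its own size, pushed fully home, and stand the closed boxes upright in the tray again. There are two or three boxes but always three lids, so one lid may be spare; leave the other things on the bench where they are.

Things in the scene. Friction and masses are not known exactly. Their poses are not given: they have to be found in the camera images.
- station: the blow-off place, fixed to the bench: a flat black rubber mat, 150 mm along its x by 330 mm along its y and 3 mm thick, origin under the mat's centre. Beyond its +y end, in a steel clamp, stands an aluminium air canister 64 mm across with its axis at x = 0, y = +225 mm, its nozzle pointing along -y over the mat. The clamp post stands on the canister's +x side and is 130 mm high.
- cap_top (a point): centre of the flat top of the grey sprung cap on the canister, cap 36 mm across, 206 mm above the bench when up; it is pressed straight down, and has clear space above and around it
- cap (a joint): travel of the sprung cap in m: 0 up, 0.008 fully down on its stop; about 2.5 N starts it and about 7 N holds it fully down; it springs back when let go
- tray: shallow grey-painted tray fixed to the bench, outside 150 mm along its x by 350 mm along its y, walls 7 mm thick and 18 mm high over the bench; origin on the bench under its centre; the inner floor is 7 mm above the bench
- box_small: the small turned dark wooden box: an open round pot, 46 mm outside diameter with straight sides (foot 2 mm narrower), 70 mm high, walls 5 mm thick, mouth 36 mm; origin at the centre of its underside, z up; about 0.1 kg. It starts upright and open in the tray, or is absent
- lid_small: the lid of the small box: a turned dark wooden disc 44 mm across, with a 31 mm plug, 6 mm deep, under it that drops into the box's mouth, and an upright round knob on top, 20 mm thick. Origin at the centre of the plug's underside, z up: disc from 6 to 14 mm, knob from 14 to 40 mm above it. When home on its box the origin is 64 mm above the box's origin. It starts knob up on the bench
- box_medium: the medium turned dark wooden box: an open round pot, 56 mm outside diameter with straight sides (foot 2 mm narrower), 65 mm high, walls 5 mm thick, mouth 46 mm; origin at the centre of its underside, z up; about 0.1 kg. It starts upright and open in the tray, or is absent
- lid_medium: the lid of the medium box: a turned dark wooden disc 54 mm across, with a 41 mm plug, 6 mm deep, under it that drops into the box's mouth, and an upright round knob on top, 20 mm thick. Origin at the centre of the plug's underside, z up: disc from 6 to 14 mm, knob from 14 to 40 mm above it. When home on its box the origin is 59 mm above the box's origin. It starts knob up on the bench
- box_large: the large turned dark wooden box: an open round pot, 66 mm outside diameter with straight sides (foot 2 mm narrower), 60 mm high, walls 5 mm thick, mouth 56 mm; origin at the centre of its underside, z up; about 0.1 kg. It starts upright and open in the tray, or is absent
- lid_large: the lid of the large box: a turned dark wooden disc 64 mm across, with a 51 mm plug, 6 mm deep, under it that drops into the box's mouth, and an upright round knob on top, 20 mm thick. Origin at the centre of the plug's underside, z up: disc from 6 to 14 mm, knob from 14 to 40 mm above it. When home on its box the origin is 54 mm above the box's origin. It starts knob up on the bench
- wax_tin: a closed round steel tin, 68 mm across, 36 mm high; origin at its underside; it does not belong to the job
- sanding_block: a cork sanding block, 100 x 60 x 32 mm, long side along its x; origin at its underside; it does not belong to the job
- tape_roll: a roll of paper tape standing on its flat side, 90 mm across, 45 mm high; origin at its underside; it does not belong to the job
- gouge: a lathe gouge lying along its x, 400 mm long (from x -160 mm, wooden handle 28 mm thick, to x +240 mm, steel); origin at its underside; it does not belong to the job
- chuck_key: a steel T-shaped chuck key lying flat, 100 x 100 mm, 12 mm thick; origin at its underside; it does not belong to the job
- blank: a pale wood blank, 70 x 160 x 65 mm; origin at its underside; it does not belong to the job
- glue: a white glue bottle, 60 mm across, 170 mm high; origin at its underside; it does not belong to the job
There are look-alikes about, which are no part of the job. Leave any green or turquoise look-alike of the box_medium alone.

How it is judged:
On the way, in this order (a step that is already met when the one before it is completed fails the run):
1. all boxes stand upright on the mat, lids lie on the bench (x of box_small in the frame of station between -0.065 and 0.065 m and y of box_small in the frame of station between -0.16 and 0.16 m and z of each of box_small, box_medium, box_large in the frame of station below 0.008 m and angle between each of box_small, box_medium, box_large's own z axis and vertical below 0.1 rad and x of box_medium in the frame of station between -0.065 and 0.065 m and y of box_medium in the frame of station between -0.16 and 0.16 m and x of box_large in the frame of station between -0.065 and 0.065 m and y of box_large in the frame of station between -0.16 and 0.16 m and height (world z) of each of lid_small, lid_medium, lid_large below 0.03 m), for 0.2 s.
2. the cap is fully down while all boxes stand on the mat and the lids lie on the bench (all of step 1 and value of joint cap above 0.0065 m), for 0.1 s.
3. the cap has sprung back up (value of joint cap below 0.002 m), for 0.1 s.
At the end, for the whole second after the job is handed in: Every box present stands upright (within 0.1 rad) on the tray's floor, at rest, closed by the lid of its own size: lid level (0.08 rad), centred within 6 mm and home within 3 mm in height; the cap is up (horizontal distance between lid_small and box_small below 0.006 m and angle between each of lid_small, lid_medium, lid_large's own z axis and vertical below 0.08 rad and z of lid_small in the frame of box_small between 0.061 and 0.067 m and x of box_small in the frame of tray between -0.068 and 0.068 m and y of box_small in the frame of tray between -0.168 and 0.168 m and z of each of box_small, box_medium, box_large in the frame of tray below 0.012 m and angle between each of box_small, box_medium, box_large's own z axis and vertical below 0.1 rad and linear speed of each of box_small, lid_small, box_medium, lid_medium, box_large, lid_large below 0.02 m/s and horizontal distance between lid_medium and box_medium below 0.006 m and z of lid_medium in the frame of box_medium between 0.056 and 0.062 m and x of box_medium in the frame of tray between -0.068 and 0.068 m and y of box_medium in the frame of tray between -0.168 and 0.168 m and horizontal distance between lid_large and box_large below 0.006 m and z of lid_large in the frame of box_large between 0.051 and 0.057 m and x of box_large in the frame of tray between -0.068 and 0.068 m and y of box_large in the frame of tray between -0.168 and 0.168 m and value of joint cap below 0.002 m); the robot touches nothing.
It fails at once if one of the other things on the bench is shifted more than 3 cm (distance of any of wax_tin, sanding_block, tape_roll, gouge, chuck_key, blank, glue from where it was at the start of the episode above 0.03 m).
Of box_small, box_medium, box_large only 2 to 3 are there at a start; the rules pass over those that are not, and their reading is None.
At some moment in a run one of box_small, box_medium, box_large may be knocked a few centimetres aside while the robot is not near it.
It also fails if it takes over 210 s, if anything falls off the work surface, if the arm or the gripper's body presses on something with over 40 N, if the wrist force passes 120 N, or if a joint passes its speed limit or range.

ROBOT

A 6-joint arm with a two-finger parallel gripper is mounted at the origin on the work surface. World frame = base frame: x ahead of the robot, y to its left, z up, the work surface at z = 0. Lengths are in m, angles in rad, forces in N, time in s.
With the tool pointing down it reaches from about 0.225 to 0.875 m from the base axis. Payload 3.4 kg.
Tool frame: the origin (TCP) lies on the centre line of the jaws, within the pads' length; the fingertips stand 17 mm ahead of it and the grasp point (between the pads) lies 2 mm behind it; z points along the fingers, y is the direction in which the jaws open and shut (so a half turn about z gives the same grasp; the last joint's range is limited). The gripper opens to 85 mm and grips with 20 to 120 N. Pads are 22 mm wide; open, the fingers measure 114 mm over their backs; the gripper's body (76 mm by 85 mm) begins 54 mm behind the grasp point. The pads swing forward as they close: fully open they stand 13 mm farther back than shut.
Start: joints at [1.227, 0.276, 1.505, -0, 1.361, -0.121], TCP at [0.127, 0.561, 0.248] pointing down, gripper open.
Joint ranges: [-2.89, 2.89], [-0.75, 2.08], [0.22, 2.7], [-1.18, 4.32], [0.11, 2.71], [-2.7, 2.7]. Speed limits (rad/s): [2.57, 2.57, 3.14, 3.14, 3.14, 3.14].

INTERFACE

Orientations are given as a unit quaternion [w, x, y, z].
In Python, from plant import ctrl gives the robot as it stands.
- The arm moves only by the tool move_arm, never from a script. Its argument "rows" is a list of rows, each a list of 4 numbers: the shift along the world's x, y, z in mm, then the turn about the world's z in degrees. A call has exactly 10 rows; each row is the pose to reach, as a shift and turn from the pose measured when the call began; what a row does not reach only later rows make up. A row lasts 1/8 s, in which the tool goes at most 62.5 mm and 10.7 degrees, less where a joint would pass 70% of its speed; a pose out of reach is approached as far as the arm can. A call with a gripper value outside its range is refused whole. "jaw" is the opening, from 0 (shut) to 1 (fully open), set as the call begins (left out, the last holds). The fingers move at their own pace and stop on an object; "force" is the grip in N (left out, the last holds). Time passes only in rows, so rows that repeat a pose let the fingers close, or fill a call up. It gives the time, the measured TCP pose, the force and the opening at its end, in the units of the state.
- ctrl.state(): the state, without advancing time (a new reading comes with each control period).
- ctrl.snapshot(name): name is "scene" or "top" or "wrist"; returns a dict with "pixels" (384x512x3 uint8, red, green, blue), "range_z" (384x512 float32, m along the optical axis (not along the pixel's ray), 0 where there is no reading), "fx", "fy", "cx", "cy" (pixels), "dist_coeffs" ([k1, k2, p1, p2, k3] as OpenCV has them; the pictures are not rectified), "R" (3x3) and "t" (3): a world point X has camera coordinates R X + t. Camera axes: x right, y down, z forward; pixel columns grow to the right and rows downward; lengths in m; the calibration is good to about 2 mm. A picture is of the moment at which its call begins.
- ctrl.job_done(): hands the job in, once; it reports no verdict.
The state is a dict: "t": time; "joint_pos": joint angles; "qvel": joint speeds; "joint_torque": joint torques, N m; "ee_pos": TCP position; "tool_rot": TCP orientation; "wrist_force": force on the tool from outside, world axes, zero at the start; "ft_torque": the same for the moment, N m; "finger_gap": finger opening in m.
Only numpy, scipy, OpenCV 4.12 (cv2) and the standard library are available. Lean on these libraries where they do the work, as an engineer would, in place of code of your own. Each camera call takes 0.05 s, during which the arm holds its last target.

## Working session

There is one attempt and no reset: what is moved stays moved. The work goes in short steps, Python scripts to look and compute and a tool call to move; the robot and the scene stay as the last step left them, time stands still between calls to the robot, and variables do not carry over. Pictures are saved under pics/ and viewed, and the job is handed in when it is done.

Besides the shell and the picture viewer there is one more tool, called after "Emit:" as name(argument=value, ...) on one line, values as JSON. move_arm: Moves the arm, as the interface text tells. Its arguments: {"type":"object","properties":{"rows":{"type":"array"},"jaw":{"type":"number"},"force":{"type":"number"}},"required":["rows"]}

```bash
ls; mkdir -p pics; cat > h.py <<'E'
import numpy as np, cv2
from plant import ctrl
def snap(n,f=None):
    s=ctrl.snapshot(n)
    if f: cv2.imwrite('pics/'+f,cv2.cvtColor(s['pixels'],cv2.COLOR_RGB2BGR))
    return s
def K(s): return np.array([[s['fx'],0,s['cx']],[0,s['fy'],s['cy']],[0,0,1.]])
def cloud(s):
    h,w=s['range_z'].shape
    u,v=np.meshgrid(np.arange(w),np.arange(h))
    p=cv2.undistortPoints(np.stack([u,v],-1).reshape(-1,1,2).astype(np.float64),K(s),np.array(s['dist_coeffs'])).reshape(h,w,2)
    z=s['range_z'].astype(float)
    P=np.stack([p[...,0]*z,p[...,1]*z,z],-1)
    X=(P-np.array(s['t']))@np.array(s['R'])
    X[z<=0]=np.nan
    return X
E
python3 - <<'E'
from h import *
st=ctrl.state();print(st)
for n in ['scene','top','wrist']:
    s=snap(n,n+'0.png'); np.savez('pics/'+n+'0.npz',**s); print(n,s['fx'],s['R'],s['t'],s['dist_coeffs'])
E
```

```text
pics
{'t': 0.0, 'joint_pos': array([ 1.22700206e+00,  2.76602846e-01,  1.50614468e+00, -8.82182233e-06,
        1.36066788e+00, -1.20996630e-01]), 'qvel': array([-3.78723543e-04, -2.23108854e-05,  9.50494513e-04,  6.63646815e-04,
       -1.79127366e-03,  1.74829483e-03]), 'joint_torque': array([ 1.06236334e-03, -4.16780126e+01, -2.45806825e+01,  2.98463556e-04,
        1.06892979e-02, -4.06311315e-06]), 'ee_pos': array([0.12689072, 0.56031989, 0.24743059]), 'tool_rot': array([-2.05701996e-04,  1.11167593e-01,  9.93801256e-01, -8.87872601e-04]), 'wrist_force': array([-1.16363882,  0.65050988,  0.07296307]), 'ft_torque': array([ 0.02636783,  0.0365337 , -0.00050273]), 'finger_gap': 0.08520806789090378}
scene 444.16945165503574 [[ 0.50193787  0.86490292  0.00114967]
 [ 0.71906237 -0.41656134 -0.55626068]
 [-0.48063258  0.28003498 -0.83100706]] [-0.3234127  -0.30226471  1.75338963] [-0.0294279  0.         0.         0.         0.       ]
top 379.6609275136028 [[ 0.00585754 -0.99997429  0.00413543]
 [-0.97670322 -0.00660827 -0.21449276]
 [ 0.21451457 -0.00278269 -0.97671682]] [0.02682714 0.56642719 1.58281775] [0.0229524 0.        0.        0.        0.       ]
wrist 324.4297198741078 [[ 2.20749162e-01  9.75330476e-01 -5.19393543e-04]
 [ 9.36099747e-01 -2.11720390e-01  2.80876735e-01]
 [ 2.73837673e-01 -6.24895080e-02 -9.59743711e-01]] [-0.57562047 -0.03659575  0.3783699 ] [-0.08497836  0.          0.          0.          0.        ]
```

View pics/scene0.png

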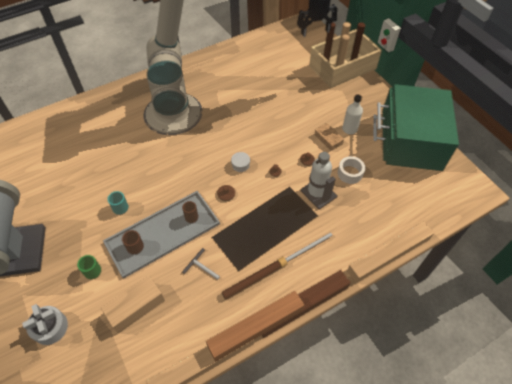

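View pics/top0.png

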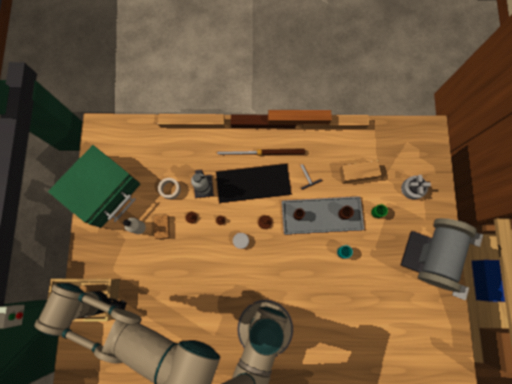

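View pics/wrist0.png

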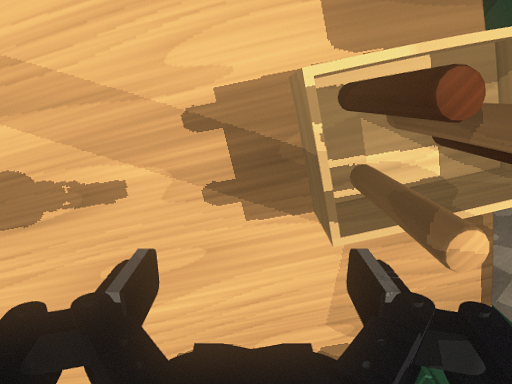

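Top picture: the tray is at (323,215) with two dark boxes at (298,214) and (346,212). The dark lids are at (192,216), (222,220) and (265,222), and the mat is at (253,183). The look-alikes are green at (380,211) and turquoise at (345,252), both outside the tray. Next I enlarge and measure.

```bash
python3 - <<'E'
from h import *
for n,(u0,v0,u1,v1) in {'top':(170,150,400,270),'scene':(60,130,380,290)}.items():
    s=dict(np.load(f'pics/{n}0.npz')); X=cloud(s)
    im=cv2.cvtColor(s['pixels'],cv2.COLOR_RGB2BGR)[v0:v1,u0:u1]
    k=800/(u1-u0); cv2.imwrite(f'pics/{n}0z.png',cv2.resize(im,None,fx=k,fy=k,interpolation=2))
    z=X[...,2]; m=((z>0.004)&(z<0.25)).astype(np.uint8)
    m[:v0]=0;m[v1:]=0;m[:,:u0]=0;m[:,u1:]=0
    N,L,S,C=cv2.connectedComponentsWithStats(m)
    for i in range(1,N):
        if S[i,4]<12: continue
        P=X[L==i]; print(n,C[i].round(),S[i,4],'min',P.min(0).round(3),'max',P.max(0).round(3),'med',np.median(P,0).round(3))
E
```

```text
top [266. 152.] 389 min [ 0.741 -0.188  0.004] max [0.774 0.225 0.036] med [ 0.759 -0.014  0.021]
top [360. 171.] 729 min [ 0.621 -0.529  0.004] max [ 0.745 -0.336  0.077] med [ 0.661 -0.417  0.063]
top [280. 174.] 86 min [ 0.591 -0.105  0.004] max [ 0.723 -0.046  0.016] med [ 0.671 -0.068  0.006]
top [309. 179.] 126 min [ 0.587 -0.252  0.004] max [ 0.714 -0.16   0.019] med [ 0.633 -0.191  0.009]
top [258. 182.] 133 min [ 0.548 -0.014  0.004] max [0.703 0.071 0.015] med [0.614 0.031 0.006]
top [202. 184.] 503 min [0.543 0.224 0.004] max [0.682 0.328 0.213] med [0.581 0.265 0.103]
top [222. 174.] 31 min [0.631 0.163 0.004] max [0.683 0.221 0.012] med [0.658 0.19  0.006]
top [237. 173.] 29 min [0.632 0.113 0.004] max [0.684 0.149 0.01 ] med [0.673 0.126 0.006]
top [271. 177.] 42 min [ 0.618 -0.041  0.004] max [ 0.685 -0.009  0.013] med [ 0.642 -0.028  0.006]
top [176. 189.] 127 min [0.543 0.367 0.004] max [0.643 0.423 0.056] med [0.576 0.391 0.038]
top [232. 182.] 37 min [0.603 0.121 0.004] max [0.651 0.171 0.011] med [0.622 0.153 0.006]
top [245. 181.] 16 min [0.613 0.081 0.004] max [
[... 4340 characters left out ...]

scene [365. 266.] 681 min [0.868 0.188 0.004] max [0.946 0.332 0.059] med [0.912 0.23  0.049]
scene [ 66. 253.] 17 min [ 0.374 -0.556  0.004] max [ 0.403 -0.535  0.009] med [ 0.393 -0.55   0.005]
scene [ 89. 267.] 467 min [ 0.424 -0.539  0.004] max [ 0.527 -0.465  0.073] med [ 0.497 -0.495  0.039]
scene [333. 282.] 494 min [0.868 0.037 0.004] max [0.936 0.183 0.058] med [0.905 0.119 0.05 ]
scene [145. 285.] 225 min [ 0.591 -0.417  0.005] max [ 0.674 -0.34   0.072] med [ 0.641 -0.364  0.066]
scene [100. 282.] 20 min [ 0.528 -0.501  0.004] max [ 0.549 -0.466  0.009] med [ 0.538 -0.486  0.005]
scene [112. 282.] 15 min [ 0.548 -0.461  0.004] max [ 0.567 -0.443  0.008] med [ 0.558 -0.453  0.005]
```

```bash
sleep 1
```

```text
(no output)
```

View pics/top0z.png

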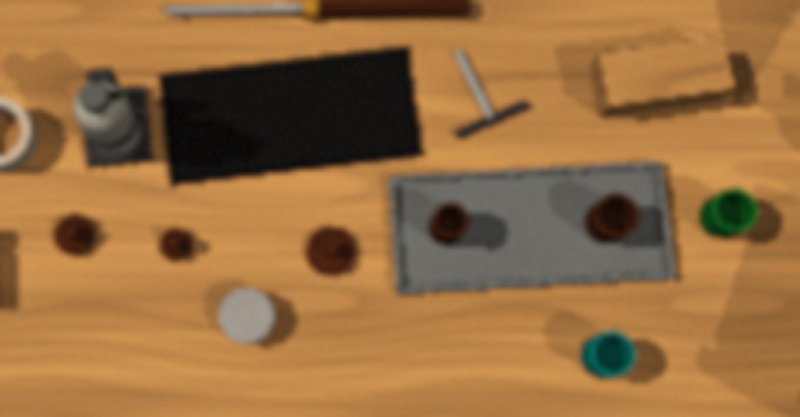

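View pics/scene0z.png

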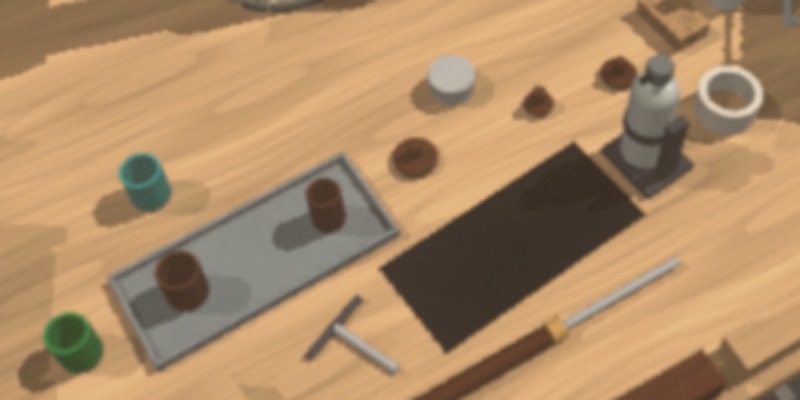

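The zoomed crops show two dark boxes in the tray, small at (450,222) and a bigger one at (612,217). The lids from left are medium-ish, small and large. Next I fit the positions and sizes.

```bash
cat >> h.py <<'E'
def circfit(P):
    A=np.c_[2*P[:,0],2*P[:,1],np.ones(len(P))]; b=(P[:,:2]**2).sum(1)
    c,*_=np.linalg.lstsq(A,b,rcond=None); return c[0],c[1],np.sqrt(c[2]+c[0]**2+c[1]**2)
def onplane(s,uv,z):
    p=cv2.undistortPoints(np.asarray(uv,float).reshape(-1,1,2),K(s),np.array(s['dist_coeffs'])).reshape(-1,2)
    R=np.array(s['R']);o=-R.T@np.array(s['t']); d=np.c_[p,np.ones(len(p))]@R
    return o+d*((z-o[2])/d[:,2])[:,None]
E
python3 - <<'E'
from h import *
for n in ['top','scene']:
    s=dict(np.load(f'pics/{n}0.npz')); X=cloud(s); z=X[...,2]
    for nm,(cx,cy),r,zl,zh in [('boxA',(.475,-.145),.05,.055,.09),('boxB',(.475,-.365),.055,.05,.09),('lidL',(.445,0),.05,.007,.02),('lidS',(.45,.2),.04,.007,.02),('lidM',(.455,.32),.045,.007,.02),('cap',(.59,.265),.06,.195,.22),('lidLk',(.445,0),.05,.03,.05),('lidSk',(.45,.2),.04,.03,.05),('lidMk',(.455,.32),.045,.03,.05)]:
        m=(np.hypot(X[...,0]-cx,X[...,1]-cy)<r)&(z>zl)&(z<zh)
        P=X[m]; 
        if len(P)<4: print(n,nm,len(P));continue
        (c,sz,a)=cv2.minAreaRect(P[:,:2].astype(np.float32)*1000)
        print(n,nm,len(P),'zmax',np.sort(P[:,2])[-5:].round(3),'rect',np.round(c,1),np.round(sz,1),'enc',np.round(cv2.minEnclosingCircle(P[:,:2].astype(np.float32)*1000)[1],1),'med',np.median(P,0).round(3))
    # mat by colour
    g=s['pixels'].astype(int).max(2); dark=(g<45)
    m=dark&(z<0.02)&(X[...,0]>.5)&(X[...,0]<.73)&(X[...,1]>-.14)&(X[...,1]<.24)
    m=cv2.morphologyEx(m.astype(np.uint8),cv2.MORPH_OPEN,np.ones((5,5)))
    c=max(cv2.findContours(m,0,1)[0],key=cv2.contourArea)
    W=onplane(s,c.reshape(-1,2),.003)*1000
    print(n,'mat',cv2.minAreaRect(W[:,:2].astype(np.float32)))
    m=(z>.013)&(z<.022)&(X[...,0]>.37)&(X[...,0]<.58)&(X[...,1]>-.46)&(X[...,1]<-.06)
    print(n,'tray',cv2.minAreaRect((X[m][:,:2]*1000).astype(np.float32)))
E
```

```text
top boxA 51 zmax [0.079 0.08  0.08  0.08  0.081] rect [ 471.8 -144.3] [41.4 43.4] enc 22.8 med [ 0.472 -0.145  0.072]
top boxB 69 zmax [0.077 0.077 0.077 0.078 0.079] rect [ 481.9 -347.7] [53.3 53.4] enc 28.2 med [ 0.482 -0.35   0.069]
top lidL 137 zmax [0.019 0.019 0.02  0.02  0.02 ] rect [444.6  -3.6] [63.8 70.2] enc 40.1 med [ 0.441 -0.001  0.013]
top lidS 54 zmax [0.016 0.017 0.018 0.019 0.02 ] rect [444.8 201.4] [43.7 58.5] enc 30.4 med [0.445 0.195 0.012]
top lidM 92 zmax [0.017 0.018 0.018 0.019 0.019] rect [450.  323.8] [75.9 58.5] enc 40.7 med [0.461 0.32  0.013]
top cap 71 zmax [0.211 0.211 0.212 0.212 0.213] rect [595.4 271.5] [33.6 40.9] enc 22.5 med [0.594 0.274 0.203]
top lidLk 18 zmax [0.039 0.04  0.04  0.041 0.042] rect [443.3  -1. ] [18.1 15.8] enc 9.7 med [ 0.442 -0.     0.038]
top lidSk 19 zmax [0.04  0.04  0.04  0.041 0.045] rect [449.3 194.6] [17.3 18. ] enc 10.1 med [0.45  0.194 0.038]
top lidMk 17 zmax [0.042 0.042 0.045 0.045 0.046] rect [460.9 321.4] [15.5 15.2] enc 9.2 med [0.461 0.321 0.037]
top mat ((620.245849609375, 54.5712890625), (139.07911682128906, 3
[... 625 characters left out ...]
13]
scene lidM 107 zmax [0.019 0.019 0.019 0.02  0.02 ] rect [465.6 326.4] [53.3 55.7] enc 37.3 med [0.47  0.318 0.014]
scene cap 112 zmax [0.21  0.211 0.211 0.212 0.212] rect [596.  271.7] [42.4 36.3] enc 23.5 med [0.598 0.273 0.206]
scene lidLk 31 zmax [0.043 0.043 0.044 0.045 0.048] rect [445.2   0.8] [20.1 16.9] enc 11.4 med [0.446 0.002 0.04 ]
scene lidSk 27 zmax [0.042 0.043 0.043 0.043 0.045] rect [453.5 197.7] [18.9 17.8] enc 10.4 med [0.453 0.195 0.039]
scene lidMk 28 zmax [0.042 0.042 0.043 0.044 0.048] rect [465.3 324.3] [15.8 20.8] enc 10.8 med [0.466 0.323 0.038]Traceback (most recent call last):
  File "<stdin>", line 14, in <module>
ValueError: max() iterable argument is empty
```

Box A at (0.473,-0.144) has a 46 mm rim at 77 mm, so it is the small box. Box B at (0.483,-0.348) has a 56 mm rim at 72 mm, so it is the medium one. I take the mat centre as about (0.620,0.055), turned +7.3°. I move towards the tray and look with the wrist camera.

Emit:
move_arm(rows=[[32,-51,5,2],[65,-102,10,4],[97,-153,15,6],[130,-204,20,8],[162,-255,20,10],[195,-306,20,12],[227,-357,20,13],[260,-408,20,13],[290,-459,20,13],[323,-510,20,13]], jaw=1, force=30)

```text
t: 1.4
ee_pos: [0.4504, 0.0486, 0.2676]
tool_rot: [0.0, -0.002, 1.0, -0.0]
wrist_force: [1.4, 0.6, -0.0]
finger_gap: 0.0856
```

Emit:
move_arm(rows=[[0,-50,0,0],[0,-100,0,0],[0,-150,0,0],[0,-200,0,0],[0,-240,0,0],[0,-280,0,0],[0,-310,0,0],[0,-310,0,0],[0,-310,0,0],[0,-310,0,0]])

```text
t: 2.65
ee_pos: [0.4503, -0.2601, 0.2677]
tool_rot: [-0.0, -0.002, 1.0, -0.0]
wrist_force: [0.3, 0.2, 0.8]
finger_gap: 0.0853
```

```bash
python3 - <<'E'
from h import *
s=snap('wrist','w1.png'); np.savez('pics/w1.npz',**s)
print(ctrl.state()['ee_pos'],ctrl.state()['tool_rot'], -np.array(s['R']).T@s['t'])
X=cloud(s);z=X[...,2]
for nm,(cx,cy),r,zl,zh in [('boxA',(.475,-.145),.06,.055,.09),('boxB',(.475,-.35),.06,.05,.09)]:
    m=(np.hypot(X[...,0]-cx,X[...,1]-cy)<r)&(z>zl)&(z<zh)
    P=X[m]
    if len(P)>5: 
        t=np.percentile(P[:,2],95); Q=P[P[:,2]>t-.006]
        print(nm,len(P),'top',t,cv2.minAreaRect((Q[:,:2]*1000).astype(np.float32)),cv2.minEnclosingCircle((Q[:,:2]*1000).astype(np.float32)))
E
```

```text
[ 0.45041817 -0.26019702  0.26776329] [ 1.01312714e-04 -2.49327736e-03  9.99996836e-01 -3.19117547e-04] [ 0.37931349 -0.25941234  0.39324089]
boxA 1196 top 0.07791966319453673 ((474.9000549316406, -143.56832885742188), (45.784828186035156, 45.28681182861328), 64.35055541992188) ((474.51116943359375, -143.10507202148438), 23.495668411254883)
boxB 1323 top 0.07276578165292585 ((483.2853698730469, -346.2950744628906), (54.42125701904297, 55.081573486328125), 47.24828338623047) ((483.2827453613281, -346.2642517089844), 28.044851303100586)
```

View pics/w1.png

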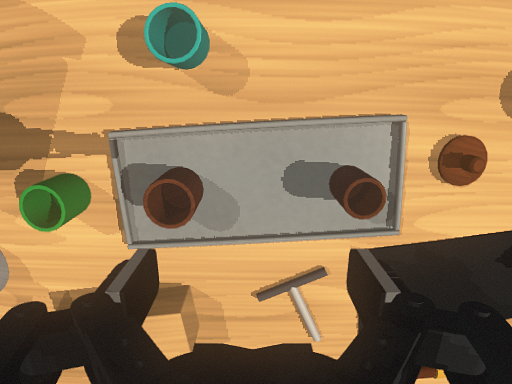

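The wrist view shows the medium box at (172,200) and the small box at (362,195), both dark brown inside the tray. The green (55,200) and turquoise (175,35) pots lie outside it. Sizes and rim heights confirm which is which. I grasp the medium box.

Emit:
move_arm(rows=[[17,-43,-10,0],[33,-86,-40,0],[33,-86,-90,0],[33,-86,-130,0],[33,-86,-165,0],[33,-86,-190,0],[33,-86,-205,0],[33,-86,-213,0],[33,-86,-213,0],[33,-86,-213,0]])

```text
t: 3.95
ee_pos: [0.484, -0.3467, 0.0557]
tool_rot: [0.001, -0.003, 1.0, -0.001]
wrist_force: [0.7, -0.3, 0.6]
finger_gap: 0.0854
```

Emit:
move_arm(rows=[[0,0,0,0],[0,0,0,0],[0,0,0,0],[0,0,0,0],[0,0,0,0],[0,0,0,0],[0,0,5,0],[0,0,20,0],[0,0,50,0],[0,0,80,0]], jaw=0.3, force=30)

```text
t: 5.2
ee_pos: [0.4839, -0.3466, 0.137]
tool_rot: [0.001, -0.003, 1.0, -0.001]
wrist_force: [-0.0, -0.3, -0.6]
finger_gap: 0.0562
```

Emit:
move_arm(rows=[[30,40,15,0],[60,90,15,0],[90,140,15,0],[110,195,15,0],[130,250,15,0],[130,305,15,0],[130,360,10,0],[130,410,0,0],[130,451,-20,0],[130,451,-40,0]])

```text
t: 6.45
ee_pos: [0.6138, 0.1079, 0.0974]
tool_rot: [0.001, -0.005, 1.0, -0.0]
wrist_force: [0.3, -0.5, -0.8]
finger_gap: 0.0564
```

```bash
python3 - <<'E'
from h import *
s=snap('wrist','w2.png'); print(ctrl.state()['ee_pos'],ctrl.state()['finger_gap'])
E
```

```text
[0.61201229 0.10625151 0.09442613] 0.05626647539692882
```

View pics/w2.png

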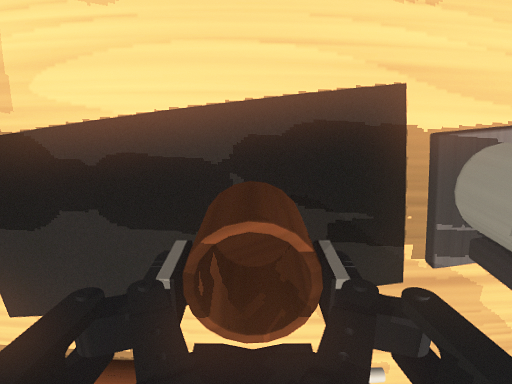

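The medium box sits upright between the pads over the mat, with its mouth at (255,290). I lower and release it, then back off upwards.

Emit:
move_arm(rows=[[2,-2,-20,0],[2,-2,-32,0],[2,-2,-38,0],[2,-2,-40,0],[2,-2,-42,0],[2,-2,-42,0],[2,-2,-42,0],[2,-2,-42,0],[2,-2,-42,0],[2,-2,-42,0]])

```text
t: 7.75
ee_pos: [0.6143, 0.1042, 0.0529]
tool_rot: [-0.001, -0.004, 1.0, -0.001]
wrist_force: [-1.4, -1.2, 4.3]
finger_gap: 0.056
```

Emit:
move_arm(rows=[[0,0,0,0],[0,0,0,0],[0,0,0,0],[0,0,0,0],[0,0,10,0],[0,0,40,0],[0,0,80,0],[0,0,120,0],[0,0,120,0],[0,0,120,0]], jaw=1)

```text
t: 9.0
ee_pos: [0.6138, 0.1042, 0.1729]
tool_rot: [-0.001, -0.004, 1.0, -0.001]
wrist_force: [0.4, 0.2, 0.1]
finger_gap: 0.0855
```

```bash
cat >> h.py <<'E'
def find(X,nm,c,r,zl,zh,band=.006):
    z=X[...,2]; m=(np.hypot(X[...,0]-c[0],X[...,1]-c[1])<r)&(z>zl)&(z<zh); P=X[m]
    if len(P)<20: print(nm,'none',len(P)); return
    t=np.percentile(P[:,2],95); Q=P[P[:,2]>t-band]
    R=cv2.minAreaRect((Q[:,:2]*1000).astype(np.float32))
    print(nm,len(P),'top',round(t,4),'ctr',np.round(R[0],1),'sz',np.round(R[1],1),'enc',np.round(cv2.minEnclosingCircle((Q[:,:2]*1000).astype(np.float32))[0],1))
E
python3 - <<'E'
from h import *
s=snap('wrist','w3.png'); X=cloud(s); find(X,'M',(.614,.104),.06,.05,.08)
s=snap('top','t3.png'); X=cloud(s); find(X,'S',(.475,-.144),.06,.05,.09)
print(ctrl.state()['ee_pos'],ctrl.state()['finger_gap'])
E
```

```text
M 2079 top 0.0688 ctr [612.5 105.4] sz [54.9 55.6] enc [612.7 105.4]
S 56 top 0.0814 ctr [ 440.4 -149.6] sz [41.9 36.7] enc [ 441.4 -150.2]
[0.61334974 0.10410104 0.17161234] 0.08520478882670571
```

View pics/w3.png

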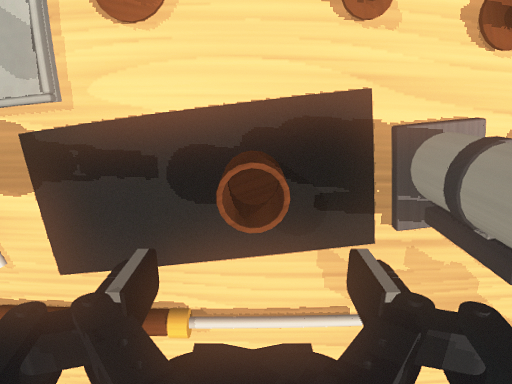

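The medium box stands on the mat at (253,198). The small box has been knocked to about (0.441,-0.150), so I look at it from closer.

Emit:
move_arm(rows=[[0,-20,30,0],[-30,-60,60,0],[-60,-100,70,0],[-90,-140,70,0],[-120,-180,70,0],[-150,-220,70,0],[-180,-254,70,0],[-180,-254,70,0],[-180,-254,70,0],[-180,-254,70,0]])

```text
t: 10.35
ee_pos: [0.4339, -0.1491, 0.2412]
tool_rot: [-0.003, -0.005, 1.0, -0.001]
wrist_force: [-0.1, -0.1, -0.0]
finger_gap: 0.0855
```

```bash
python3 - <<'E'
from h import *
s=snap('wrist','w4.png'); X=cloud(s); find(X,'S',(.445,-.15),.07,.05,.09)
print(ctrl.state()['ee_pos'],ctrl.state()['finger_gap'])
E
```

```text
S 1159 top 0.0779 ctr [ 427.  -149.2] sz [45.4 44.8] enc [ 427.1 -149.5]
[ 0.43392089 -0.14909776  0.24127396] 0.08573425124120028
```

View pics/w4.png

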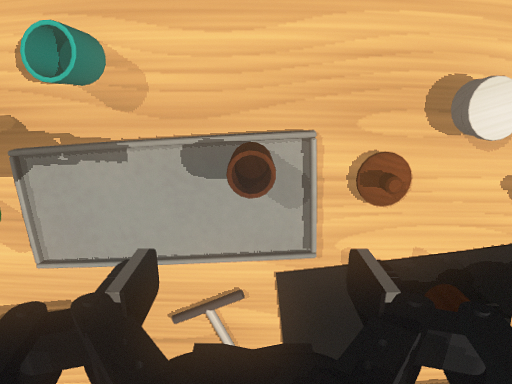

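The small box is upright near the -x wall at (250,170) px, which is (0.427,-0.149). I grasp it.

Emit:
move_arm(rows=[[-7,0,-30,0],[-7,0,-80,0],[-7,0,-120,0],[-7,0,-150,0],[-7,0,-170,0],[-7,0,-178,0],[-7,0,-181,0],[-7,0,-181,0],[-7,0,-181,0],[-7,0,-181,0]])

```text
t: 11.65
ee_pos: [0.4272, -0.1493, 0.0608]
tool_rot: [-0.002, -0.005, 1.0, -0.001]
wrist_force: [-0.5, 0.2, 0.6]
finger_gap: 0.0853
```

Emit:
move_arm(rows=[[0,0,0,0],[0,0,0,0],[0,0,0,0],[0,0,0,0],[0,0,0,0],[0,0,0,0],[0,0,5,0],[0,0,20,0],[0,0,50,0],[0,0,80,0]], jaw=0.3)

```text
t: 12.9
ee_pos: [0.4267, -0.1489, 0.1411]
tool_rot: [-0.003, -0.005, 1.0, -0.001]
wrist_force: [-0.1, 0.0, -1.1]
finger_gap: 0.0447
```

Emit:
move_arm(rows=[[25,15,15,0],[65,40,15,0],[105,64,15,0],[145,89,10,0],[180,110,0,0],[203,124,-20,0],[203,124,-50,0],[203,124,-60,0],[203,124,-60,0],[203,124,-60,0]])

```text
t: 14.15
ee_pos: [0.6302, -0.0253, 0.0823]
tool_rot: [-0.002, -0.005, 1.0, -0.001]
wrist_force: [-0.2, 0.2, -1.1]
finger_gap: 0.0449
```

Emit:
move_arm(rows=[[0,0,-12,0],[0,0,-18,0],[0,0,-21,0],[0,0,-23,0],[0,0,-23,0],[0,0,-23,0],[0,0,-23,0],[0,0,-23,0],[0,0,-23,0],[0,0,-23,0]])

```text
t: 15.4
ee_pos: [0.6303, -0.0253, 0.0593]
tool_rot: [-0.002, -0.005, 1.0, -0.001]
wrist_force: [0.2, -0.0, -1.9]
finger_gap: 0.045
```

Emit:
move_arm(rows=[[0,0,0,0],[0,0,0,0],[0,0,0,0],[0,0,0,0],[0,0,10,0],[0,0,40,0],[0,0,80,0],[0,0,120,0],[0,0,160,0],[0,0,190,0]], jaw=1)

```text
t: 16.65
ee_pos: [0.6306, -0.0254, 0.2524]
tool_rot: [-0.0, -0.005, 1.0, -0.001]
wrist_force: [0.1, -0.3, -0.9]
finger_gap: 0.0854
```

```bash
python3 - <<'E'
from h import *
s=snap('wrist','w5.png'); X=cloud(s); find(X,'S',(.63,-.025),.05,.05,.09); find(X,'M',(.614,.104),.05,.05,.08)
s=snap('scene','s5.png');X=cloud(s); find(X,'cap',(.594,.274),.03,.19,.22,.008)
s=snap('top','t5.png');X=cloud(s); find(X,'cap',(.594,.274),.03,.19,.22,.008)
print(ctrl.state()['ee_pos'],ctrl.state()['finger_gap'])
E
```

```text
S 1004 top 0.0739 ctr [629.7 -24.7] sz [44.8 44.7] enc [630.1 -24.6]
M 1444 top 0.0689 ctr [612.3 104.9] sz [54.9 54.9] enc [612.9 105.1]
cap 121 top 0.2096 ctr [598.8 275.3] sz [31.9 36.1] enc [597.7 275.7]
cap 76 top 0.2093 ctr [593.8 274.8] sz [34.1 30.3] enc [593.  274.2]
[ 0.63117384 -0.0254446   0.25195942] 0.08503865961064386
```

View pics/w5.png

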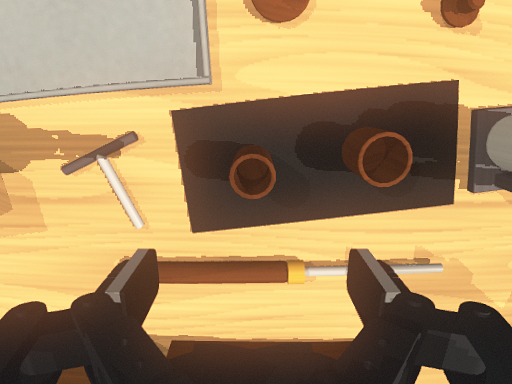

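Both boxes stand on the mat at (252,175) and (385,158) px, well inside its edges. Next I press the cap at about (0.595,0.275) with the jaws shut.

Emit:
move_arm(rows=[[0,40,40,0],[-9,90,40,0],[-18,140,40,0],[-24,190,40,0],[-30,240,40,0],[-36,280,40,0],[-36,300,40,0],[-36,300,30,0],[-36,300,15,0],[-36,300,0,0]], jaw=0)

```text
t: 18.05
ee_pos: [0.5952, 0.2728, 0.2503]
tool_rot: [0.0, -0.004, 1.0, -0.002]
wrist_force: [-0.1, -0.2, 0.9]
finger_gap: 0.0004
```

```bash
python3 - <<'E'
from h import *
s=snap('wrist','w6.png'); X=cloud(s); find(X,'cap',(.594,.274),.04,.19,.22,.008);find(X,'M',(.614,.104),.05,.05,.08)
s=snap('scene','s6.png')
cv2.imwrite('pics/s6z.png',cv2.resize(cv2.cvtColor(s['pixels'],cv2.COLOR_RGB2BGR)[80:240,200:400],None,fx=4,fy=3.6))
print(ctrl.state()['ee_pos'],ctrl.state()['finger_gap'],ctrl.state()['wrist_force'])
E
```

```text
cap 2729 top 0.207 ctr [591.3 273. ] sz [46.8 27.8] enc [596.4 272.2]
M 1494 top 0.0685 ctr [612.4 105.7] sz [55.2 54.5] enc [612.6 106. ]
[0.59411356 0.27278669 0.24896229] -0.0003517938794561358 [0.31929516 0.42651129 0.72486844]
```

View pics/w6.png

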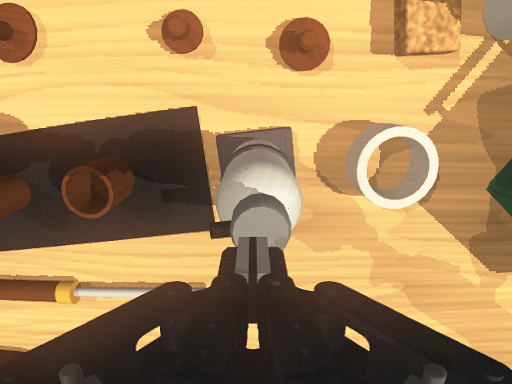

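View pics/s6z.png

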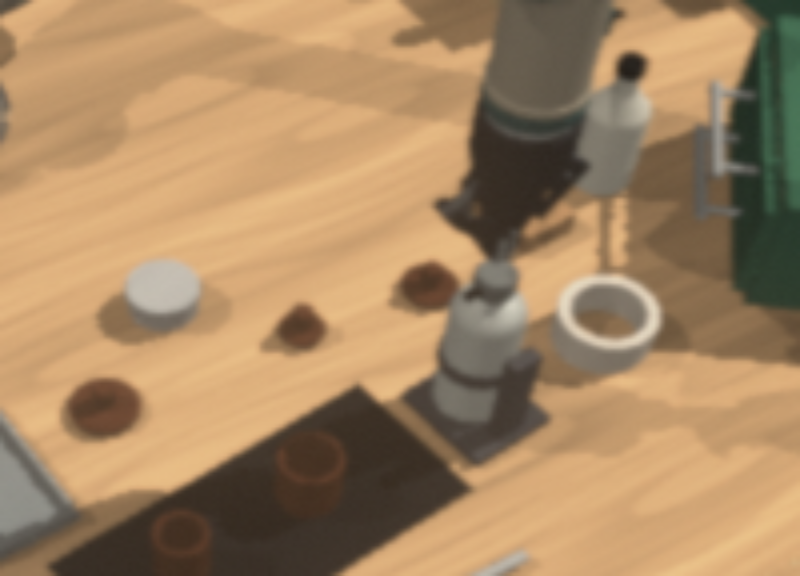

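The closed tips are over the cap, at (252,245) against a cap centre of about (261,222) px, so I shift +4 mm in y and press. The lids still lie on the bench and both boxes stand.

Emit:
move_arm(rows=[[0,4,-5,0],[0,4,-10,0],[0,4,-14,0],[0,4,-18,0],[0,4,-21,0],[0,4,-24,0],[0,4,-27,0],[0,4,-30,0],[0,4,-32,0],[0,4,-32,0]])

```text
t: 19.4
ee_pos: [0.5942, 0.2768, 0.2177]
tool_rot: [-0.001, -0.004, 1.0, -0.002]
wrist_force: [-0.8, -1.5, 5.5]
finger_gap: 0.0
```

```bash
python3 - <<'E'
from h import *
s=snap('scene','s7.png')
cv2.imwrite('pics/s7z.png',cv2.resize(cv2.cvtColor(s['pixels'],cv2.COLOR_RGB2BGR)[130:220,280:380],None,fx=6,fy=6,interpolation=2))
print(ctrl.state()['ee_pos'],ctrl.state()['wrist_force'])
E
```

```text
[0.59420608 0.27684237 0.21777941] [-2.49298226 -0.48896038  5.97330627]
```

View pics/s7z.png

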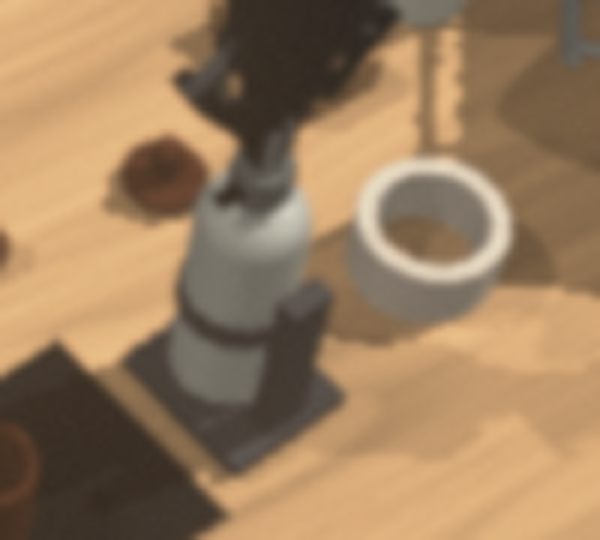

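The wrist force is 5.7 N, so the cap is partly down. I press further to its stop.

Emit:
move_arm(rows=[[0,0,-1,0],[0,0,-2,0],[0,0,-3,0],[0,0,-4,0],[0,0,-4,0],[0,0,-4,0],[0,0,-4,0],[0,0,-4,0],[0,0,-4,0],[0,0,-4,0]])

```text
t: 20.7
ee_pos: [0.5942, 0.2769, 0.2151]
tool_rot: [-0.001, -0.004, 1.0, -0.002]
wrist_force: [-2.2, -0.7, 7.4]
finger_gap: -0.0003
```

Emit:
move_arm(rows=[[0,0,-1,0],[0,0,-2,0],[0,0,-3,0],[0,0,-4,0],[0,0,-4,0],[0,0,-4,0],[0,0,-4,0],[0,0,-4,0],[0,0,-4,0],[0,0,-4,0]])

```text
t: 21.95
ee_pos: [0.5942, 0.2769, 0.2149]
tool_rot: [0.001, -0.004, 1.0, -0.001]
wrist_force: [-5.1, -2.2, 15.9]
finger_gap: -0.0
```

The cap is on its stop: 15.9 N with no further travel. I let go and check that the boxes stood during the press.

```bash
python3 - <<'E'
from h import *
s=snap('scene','s8.png');X=cloud(s)
find(X,'S',(.63,-.025),.05,.05,.09); find(X,'M',(.614,.104),.05,.05,.08)
E
```

```text
S 147 top 0.0772 ctr [629.8 -25.6] sz [44.3 43. ] enc [630.6 -25.7]
M 155 top 0.0726 ctr [612.5 102.7] sz [51.7 56.6] enc [613.4 104.8]
```

Emit:
move_arm(rows=[[0,0,5,0],[0,0,15,0],[0,0,30,0],[0,0,45,0],[0,0,60,0],[-20,-10,60,0],[-50,-10,60,0],[-90,-10,60,0],[-130,-10,60,0],[-160,-10,60,0]])

```text
t: 23.25
ee_pos: [0.4327, 0.2668, 0.2757]
tool_rot: [0.001, -0.004, 1.0, -0.001]
wrist_force: [0.4, -0.4, 0.9]
finger_gap: 0.0
```

```bash
python3 - <<'E'
from h import *
s=snap('wrist','w9.png');X=cloud(s)
for nm,c in [('S',(.45,.195)),('M',(.462,.322))]:
    find(X,nm+'knob',c,.025,.03,.05); find(X,nm+'disc',c,.04,.008,.018)
s=snap('scene','s9.png');X=cloud(s)
find(X,'S',(.63,-.025),.05,.05,.09); find(X,'M',(.614,.104),.05,.05,.08); find(X,'cap',(.594,.274),.03,.19,.22,.008)
print(ctrl.state()['ee_pos'])
E
```

```text
Sknob 248 top 0.0409 ctr [452.2 198.5] sz [19.2 19.1] enc [452.3 198.2]
Sdisc 674 top 0.0149 ctr [452.1 198.3] sz [43.  43.1] enc [452.2 198.3]
Mknob 237 top 0.0412 ctr [464.8 327.1] sz [19.2 18.5] enc [464.6 327.2]
Mdisc 1134 top 0.0152 ctr [464.6 327.2] sz [53.1 53.2] enc [464.6 327.1]
S 145 top 0.0765 ctr [629.5 -25.9] sz [43.7 43.5] enc [630.3 -24.9]
M 152 top 0.0719 ctr [613.1 103.4] sz [52.7 54.1] enc [611.6 103.6]
cap 122 top 0.2102 ctr [595.7 277. ] sz [31.  35.5] enc [595.2 274.5]
[0.43127338 0.26677695 0.27603067]
```

View pics/w9.png

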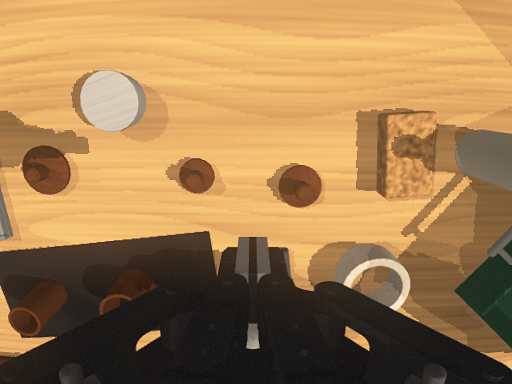

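View pics/s9.png

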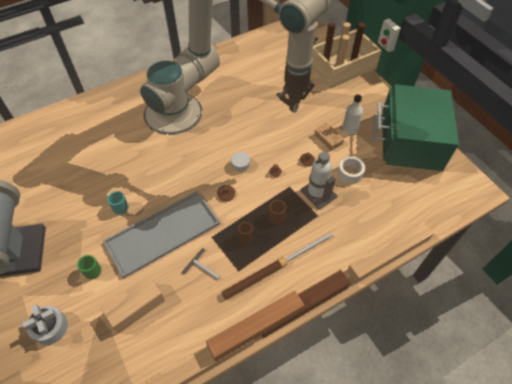

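The cap is up again and the boxes are undisturbed. The candidate lids on the wrist view are at (300,186), (196,178) and (47,170), with the wax tin at (110,100). The disc at (300,186) measures 53 mm, so it is the medium lid at (0.4646,0.3271). The disc at (196,178) measures 43 mm, so it is the small lid. The one at (47,170) is the large lid, which is spare. I pick up the medium lid.

Emit:
move_arm(rows=[[15,30,-30,0],[33,60,-80,0],[33,60,-130,0],[33,60,-170,0],[33,60,-200,0],[33,60,-220,0],[33,60,-232,0],[33,60,-240,0],[33,60,-240,0],[33,60,-240,0]], jaw=0.6)

```text
t: 24.6
ee_pos: [0.4649, 0.3271, 0.0368]
tool_rot: [0.001, -0.005, 1.0, -0.001]
wrist_force: [0.6, -0.2, 0.2]
finger_gap: 0.051
```

```bash
python3 - <<'E'
from h import *
s=snap('wrist','w10.png')
print(ctrl.state()['ee_pos'],ctrl.state()['wrist_force'],ctrl.state()['finger_gap'])
E
```

```text
[0.4648436  0.32710539 0.03687071] [-0.62102657  0.24502499  0.52458002] 0.05140591793830476
```

View pics/w10.png

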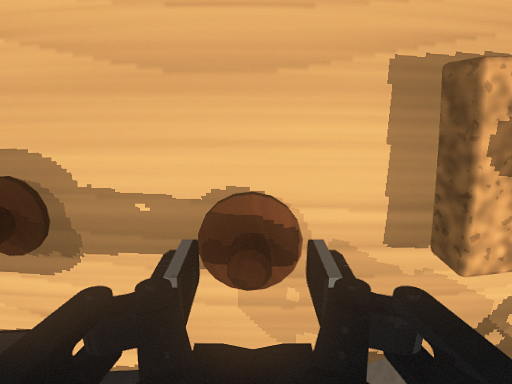

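The lid's knob is centred between the pads, at (250,265) px. I close and lift.

Emit:
move_arm(rows=[[0,0,0,0],[0,0,0,0],[0,0,0,0],[0,0,0,0],[0,0,0,0],[0,0,0,0],[0,0,5,0],[0,0,20,0],[0,0,60,0],[0,0,110,0]], jaw=0, force=30)

```text
t: 25.9
ee_pos: [0.4642, 0.3268, 0.1477]
tool_rot: [0.0, -0.005, 1.0, -0.001]
wrist_force: [0.8, 0.3, -0.5]
finger_gap: 0.0187
```

```bash
python3 - <<'E'
from h import *
s=snap('wrist','w11.png')
s=snap('scene','s11.png');X=cloud(s)
find(X,'S',(.63,-.025),.05,.05,.09); find(X,'M',(.614,.104),.05,.05,.08)
print(ctrl.state()['ee_pos'],ctrl.state()['wrist_force'],ctrl.state()['finger_gap'])
E
```

```text
S 149 top 0.0769 ctr [629.7 -25.9] sz [43.7 45. ] enc [630.7 -25.3]
M 153 top 0.0712 ctr [612.2 103. ] sz [51.7 56.2] enc [612.4 104.4]
[0.46832278 0.32909404 0.15334875] [ 0.62527747 -0.27336583 -0.02727164] 0.018119145364968184
```

View pics/w11.png

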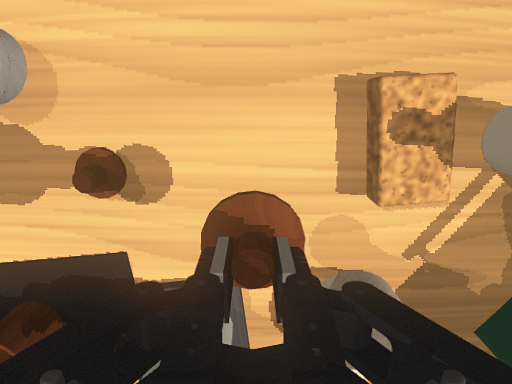

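Emit:
move_arm(rows=[[0,-50,5,0],[0,-100,5,0],[0,-150,5,0],[20,-190,5,0],[60,-220,5,0],[100,-225,5,0],[130,-225,0,0],[145,-225,-10,0],[145,-225,-25,0],[145,-225,-38,0]])

```text
t: 27.25
ee_pos: [0.6111, 0.1043, 0.1137]
tool_rot: [0.005, -0.005, 1.0, 0.002]
wrist_force: [-0.4, 0.4, -0.8]
finger_gap: 0.0188
```

```bash
python3 - <<'E'
from h import *
s=snap('wrist','w12.png')
s=snap('scene','s12.png')
cv2.imwrite('pics/s12z.png',cv2.resize(cv2.cvtColor(s['pixels'],cv2.COLOR_RGB2BGR)[150:250,210:330],None,fx=6,fy=6,interpolation=2))
print(ctrl.state()['ee_pos'],ctrl.state()['wrist_force'],ctrl.state()['finger_gap'])
E
```

```text
[0.61042014 0.10426958 0.11306503] [ 0.2083099  -0.7250615  -0.52748214] 0.018183691090368766
```

View pics/w12.png

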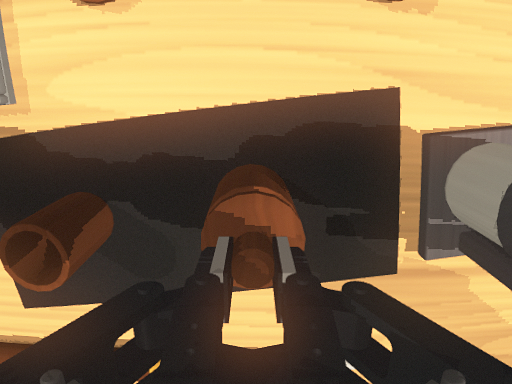

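View pics/s12z.png

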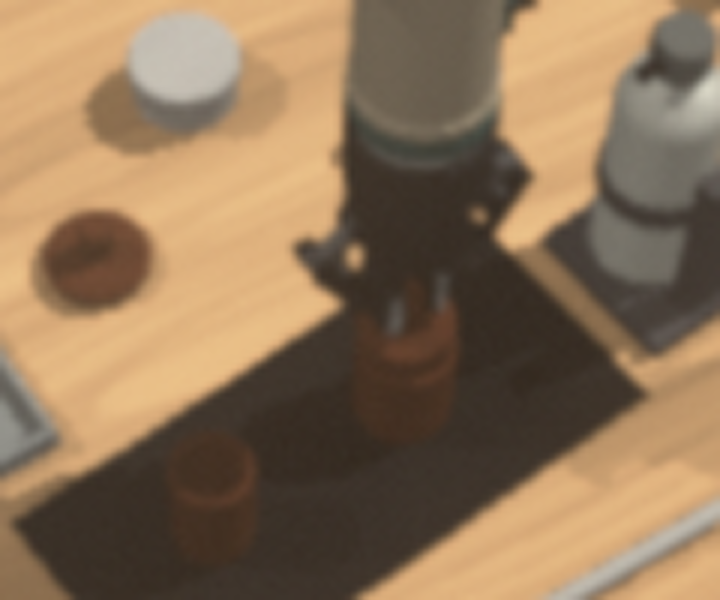

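The lid hangs level just over the medium box, concentric to within a couple of mm. I correct +2.5 mm in x and lower slowly.

Emit:
move_arm(rows=[[2.5,0,0,0],[2.5,0,0,0],[2.5,0,0,0],[2.5,0,-3,0],[2.5,0,-5,0],[2.5,0,-7,0],[2.5,0,-9,0],[2.5,0,-10,0],[2.5,0,-10,0],[2.5,0,-10,0]])

```text
t: 28.6
ee_pos: [0.613, 0.1043, 0.1031]
tool_rot: [0.004, -0.005, 1.0, 0.002]
wrist_force: [-0.8, 0.0, -0.7]
finger_gap: 0.0187
```

No contact force, and the plug tip is already below the rim. I continue.

Emit:
move_arm(rows=[[0,0,-1,0],[0,0,-2,0],[0,0,-3,0],[0,0,-4,0],[0,0,-5,0],[0,0,-5,0],[0,0,-5,0],[0,0,-5,0],[0,0,-5,0],[0,0,-5,0]])

```text
t: 29.85
ee_pos: [0.6131, 0.1043, 0.0996]
tool_rot: [0.004, -0.005, 1.0, 0.002]
wrist_force: [-2.8, 0.2, 7.6]
finger_gap: 0.0186
```

Firm contact at about the home height. I release, rise and look.

Emit:
move_arm(rows=[[0,0,0,0],[0,0,0,0],[0,0,0,0],[0,0,0,0],[0,0,10,0],[0,0,30,0],[0,0,60,0],[0,0,90,0],[0,0,120,0],[0,0,140,0]], jaw=0.6)

```text
t: 31.1
ee_pos: [0.6137, 0.1044, 0.2421]
tool_rot: [0.006, -0.005, 1.0, 0.002]
wrist_force: [0.8, -0.4, -0.1]
finger_gap: 0.051
```

```bash
python3 - <<'E'
from h import *
s=snap('wrist','w13.png');X=cloud(s)
c=(.613,.104); find(X,'Mknob',c,.03,.09,.12); find(X,'Mdisc',c,.05,.068,.085); find(X,'S',(.63,-.025),.05,.05,.09)
print(ctrl.state()['ee_pos'],ctrl.state()['wrist_force'],ctrl.state()['finger_gap'])
E
```

```text
Mknob 447 top 0.1029 ctr [612.5 105.9] sz [19.  18.8] enc [612.5 105.8]
Mdisc 2107 top 0.0771 ctr [612.5 106.1] sz [52.4 53. ] enc [612.8 106. ]
S 1473 top 0.0736 ctr [629.5 -24.4] sz [45.3 45.1] enc [629.8 -24.8]
[0.61494034 0.10445431 0.24470677] [ 0.85919652 -0.52924361  2.23752765] 0.051797464216461184
```

View pics/w13.png

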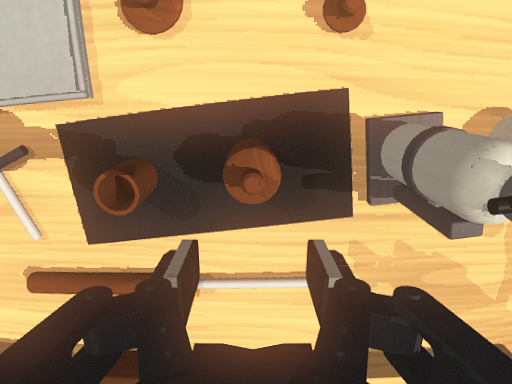

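The disc top reads 77 mm (76 expected) and the knob top 103 mm (102 expected), level and centred, so the medium lid is home. Next is the small lid.

Emit:
move_arm(rows=[[-30,20,0,0],[-75,45,0,0],[-120,70,0,0],[-160,94,0,0],[-163,94,-20,0],[-163,94,-60,0],[-163,94,-80,0],[-163,94,-100,0],[-163,94,-100,0],[-163,94,-100,0]])

```text
t: 32.4
ee_pos: [0.4524, 0.1986, 0.1454]
tool_rot: [0.009, -0.005, 1.0, 0.002]
wrist_force: [0.0, 0.4, 0.0]
finger_gap: 0.0512
```

```bash
python3 - <<'E'
from h import *
s=snap('wrist','w14.png');X=cloud(s)
c=(.452,.198); find(X,'Sknob',c,.03,.03,.05); find(X,'Sdisc',c,.04,.008,.018)
print(ctrl.state()['ee_pos'],ctrl.state()['wrist_force'],ctrl.state()['finger_gap'])
E
```

```text
Sknob 565 top 0.041 ctr [452.1 198.1] sz [19.4 19.5] enc [452.1 197.9]
Sdisc 1450 top 0.0148 ctr [452.1 198.2] sz [43.3 43. ] enc [452.2 198.5]
[0.45263143 0.19865725 0.14566931] [0.8291557  0.07092032 0.10593638] 0.050857334980387324
```

View pics/w14.png

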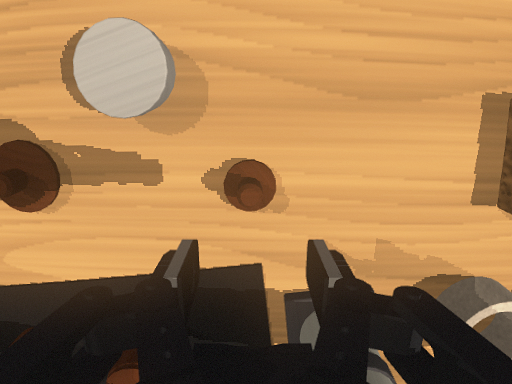

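The 43 mm small lid is confirmed at (250,185) px and (0.452,0.198). I descend, close and lift.

Emit:
move_arm(rows=[[-0.5,-0.5,-30,0],[-0.5,-0.5,-60,0],[-0.5,-0.5,-85,0],[-0.5,-0.5,-100,0],[-0.5,-0.5,-106,0],[-0.5,-0.5,-109,0],[-0.5,-0.5,-109,0],[-0.5,-0.5,-109,0],[-0.5,-0.5,-109,0],[-0.5,-0.5,-109,0]])

```text
t: 33.7
ee_pos: [0.4523, 0.1982, 0.0369]
tool_rot: [0.009, -0.005, 1.0, 0.002]
wrist_force: [-0.2, -0.3, -0.3]
finger_gap: 0.0511
```

Emit:
move_arm(rows=[[0,0,0,0],[0,0,0,0],[0,0,0,0],[0,0,0,0],[0,0,0,0],[0,0,0,0],[0,0,5,0],[0,0,20,0],[0,0,60,0],[0,0,110,0]], jaw=0)

```text
t: 34.95
ee_pos: [0.4514, 0.1979, 0.1472]
tool_rot: [0.008, -0.005, 1.0, 0.002]
wrist_force: [0.5, 0.4, -0.3]
finger_gap: 0.0186
```

```bash
python3 - <<'E'
from h import *
s=snap('wrist','w15.png')
s=snap('scene','s15.png');X=cloud(s)
find(X,'S',(.63,-.025),.06,.05,.09)
print(ctrl.state()['ee_pos'],ctrl.state()['wrist_force'],ctrl.state()['finger_gap'])
E
```

```text
S 149 top 0.0774 ctr [630.1 -25.8] sz [43.4 41.7] enc [629.6 -25.5]
[0.45591949 0.19929039 0.15202727] [1.48767788 0.82607752 0.49682384] 0.018525979705048625
```

View pics/w15.png

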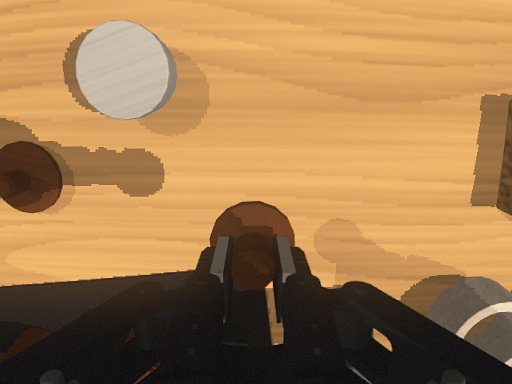

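Emit:
move_arm(rows=[[0,-50,10,0],[0,-100,10,0],[0,-150,10,0],[10,-200,10,0],[50,-224,10,0],[95,-224,10,0],[135,-224,5,0],[174,-224,-5,0],[174,-224,-20,0],[174,-224,-32,0]])

```text
t: 36.3
ee_pos: [0.6282, -0.0244, 0.118]
tool_rot: [0.013, -0.005, 1.0, 0.004]
wrist_force: [-0.2, -0.1, -0.2]
finger_gap: 0.0184
```

```bash
python3 - <<'E'
from h import *
s=snap('wrist','w16.png')
print(ctrl.state()['ee_pos'],ctrl.state()['wrist_force'],ctrl.state()['finger_gap'])
E
```

```text
[ 0.62694425 -0.02430374  0.1166431 ] [ 0.24049142 -0.95470197 -0.96029104] 0.01912573314807261
```

View pics/w16.png

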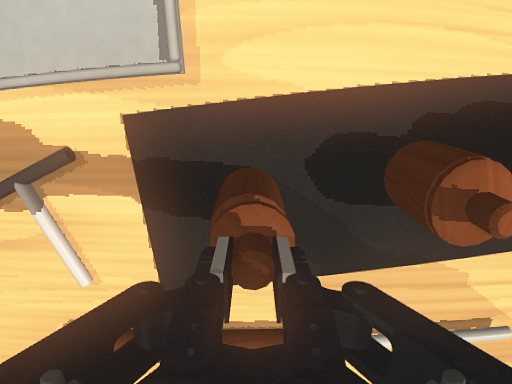

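The small lid is over its box. I correct +3 and -0.7 mm and lower.

Emit:
move_arm(rows=[[3,-0.7,0,0],[3,-0.7,0,0],[3,-0.7,0,0],[3,-0.7,-2,0],[3,-0.7,-4,0],[3,-0.7,-6,0],[3,-0.7,-8,0],[3,-0.7,-9,0],[3,-0.7,-9,0],[3,-0.7,-9,0]])

```text
t: 37.6
ee_pos: [0.63, -0.025, 0.1076]
tool_rot: [0.012, -0.005, 1.0, 0.004]
wrist_force: [0.4, -0.4, -0.5]
finger_gap: 0.0184
```

Emit:
move_arm(rows=[[0,0,-1,0],[0,0,-2,0],[0,0,-3,0],[0,0,-4,0],[0,0,-5,0],[0,0,-5,0],[0,0,-5,0],[0,0,-5,0],[0,0,-5,0],[0,0,-5,0]])

```text
t: 38.85
ee_pos: [0.6302, -0.025, 0.104]
tool_rot: [0.012, -0.005, 1.0, 0.004]
wrist_force: [-1.0, 0.2, 6.1]
finger_gap: 0.0185
```

Seated at the predicted height (0.104). I release and look.

Emit:
move_arm(rows=[[0,0,0,0],[0,0,0,0],[0,0,0,0],[0,0,0,0],[0,0,10,0],[0,0,30,0],[0,0,60,0],[0,0,90,0],[0,0,120,0],[0,0,130,0]], jaw=0.6)

```text
t: 40.1
ee_pos: [0.6313, -0.0251, 0.2368]
tool_rot: [0.015, -0.005, 1.0, 0.004]
wrist_force: [-0.8, -0.1, 0.1]
finger_gap: 0.0512
```

```bash
python3 - <<'E'
from h import *
s=snap('wrist','w17.png');X=cloud(s)
c=(.63,-.025); find(X,'Sknob',c,.03,.095,.12); find(X,'Sdisc',c,.05,.073,.092); c=(.613,.104); find(X,'Mknob',c,.03,.09,.12); find(X,'Mdisc',c,.05,.068,.085)
print(ctrl.state()['ee_pos'],ctrl.state()['wrist_force'],ctrl.state()['finger_gap'])
E
```

```text
Sknob 484 top 0.1078 ctr [630.  -23.5] sz [19.5 19. ] enc [630.1 -23.6]
Sdisc 1356 top 0.0821 ctr [630.2 -23.7] sz [42.8 43.1] enc [630.4 -23.6]
Mknob 505 top 0.1029 ctr [612.5 105.3] sz [18.6 19.7] enc [612.5 105.5]
Mdisc 2123 top 0.0773 ctr [612.5 105.8] sz [53.4 52.9] enc [612.  105.5]
[ 0.6313195  -0.02516636  0.23694598] [-0.52344938 -0.03852981  0.17853883] 0.05107819737226238
```

View pics/w17.png

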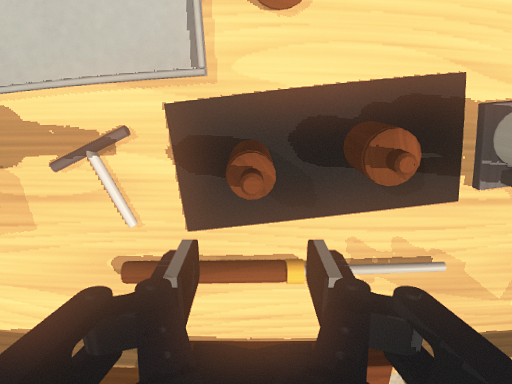

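Both lids are home (small: disc 82 mm, knob 108 mm; expected 81 and 107). Next I carry the small box to the tray.

Emit:
move_arm(rows=[[-1,0,-30,0],[-1,0,-70,0],[-1,0,-105,0],[-1,0,-135,0],[-1,0,-155,0],[-1,0,-168,0],[-1,0,-175,0],[-1,0,-177,0],[-1,0,-177,0],[-1,0,-177,0]], jaw=1)

```text
t: 41.4
ee_pos: [0.6308, -0.0252, 0.0607]
tool_rot: [0.015, -0.005, 1.0, 0.004]
wrist_force: [-0.5, -0.2, -0.4]
finger_gap: 0.085
```

Emit:
move_arm(rows=[[0,0,0,0],[0,0,0,0],[0,0,0,0],[0,0,0,0],[0,0,0,0],[0,0,0,0],[0,0,5,0],[0,0,20,0],[0,0,50,0],[0,0,70,0]], jaw=0.3)

```text
t: 42.65
ee_pos: [0.6314, -0.0252, 0.1326]
tool_rot: [0.016, -0.005, 1.0, 0.004]
wrist_force: [1.4, 0.5, -0.9]
finger_gap: 0.0449
```

```bash
python3 - <<'E'
from h import *
s=snap('wrist','w18.png')
print(ctrl.state()['ee_pos'],ctrl.state()['wrist_force'],ctrl.state()['finger_gap'])
E
```

```text
[ 0.6328466  -0.02538505  0.13525342] [1.33060945 0.24242682 1.3432157 ] 0.04507435204580607
```

View pics/w18.png

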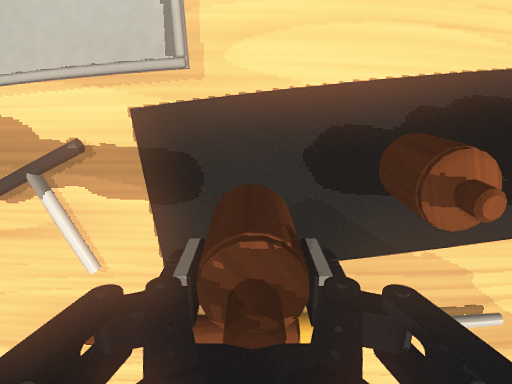

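Emit:
move_arm(rows=[[-25,-24,5,0],[-55,-52,5,0],[-85,-80,5,0],[-115,-108,0,0],[-140,-132,-5,0],[-155,-145,-20,0],[-155,-145,-35,0],[-155,-145,-48,0],[-155,-145,-55,0],[-155,-145,-55,0]])

```text
t: 43.95
ee_pos: [0.4778, -0.17, 0.0798]
tool_rot: [0.018, -0.005, 1.0, 0.004]
wrist_force: [-0.1, -0.1, -1.7]
finger_gap: 0.0446
```

Emit:
move_arm(rows=[[0,0,-4,0],[0,0,-8,0],[0,0,-11,0],[0,0,-13,0],[0,0,-14,0],[0,0,-14,0],[0,0,-14,0],[0,0,-14,0],[0,0,-14,0],[0,0,-14,0]])

```text
t: 45.2
ee_pos: [0.4778, -0.17, 0.0658]
tool_rot: [0.018, -0.005, 1.0, 0.004]
wrist_force: [-0.4, 0.6, -1.1]
finger_gap: 0.0448
```

Emit:
move_arm(rows=[[0,0,-1,0],[0,0,-1,0],[0,0,-1,0],[0,0,-1,0],[0,0,-1,0],[0,0,-1,0],[0,0,-1,0],[0,0,-1,0],[0,0,-1,0],[0,0,-1,0]])

```text
t: 46.45
ee_pos: [0.4781, -0.1701, 0.0652]
tool_rot: [0.018, -0.005, 1.0, 0.004]
wrist_force: [-0.4, 0.4, 5.7]
finger_gap: 0.0448
```

Emit:
move_arm(rows=[[0,0,0,0],[0,0,0,0],[0,0,0,0],[0,0,0,0],[0,0,10,0],[0,0,40,0],[0,0,80,0],[0,0,120,0],[0,0,160,0],[0,0,180,0]], jaw=1)

```text
t: 47.7
ee_pos: [0.479, -0.1706, 0.2486]
tool_rot: [0.021, -0.005, 1.0, 0.002]
wrist_force: [0.1, -0.9, -0.2]
finger_gap: 0.086
```

```bash
python3 - <<'E'
from h import *
s=snap('wrist','w19.png');X=cloud(s)
c=(.478,-.17); find(X,'Sknob',c,.03,.095,.12); find(X,'Sdisc',c,.05,.077,.095)
s=snap('scene','s19.png');X=cloud(s); c=(.613,.104); find(X,'Mknob',c,.04,.09,.12); find(X,'Mdisc',c,.05,.068,.085)
print(ctrl.state()['ee_pos'],ctrl.state()['wrist_force'],ctrl.state()['finger_gap'])
E
```

```text
Sknob 481 top 0.1118 ctr [ 477.1 -169.8] sz [20.  18.6] enc [ 477.1 -169.6]
Sdisc 1277 top 0.0863 ctr [ 477.  -169.7] sz [42.4 43. ] enc [ 477.1 -169.4]
Mknob 36 top 0.1059 ctr [613.6 103.1] sz [14.6 17. ] enc [613.5 103.8]
Mdisc 165 top 0.0811 ctr [612.1 104.1] sz [48.3 51.9] enc [612.4 103.6]
[ 0.47947415 -0.17081887  0.24844657] [ 0.85097599 -0.42346355 -0.1165252 ] 0.08542796284918659
```

View pics/w19.png

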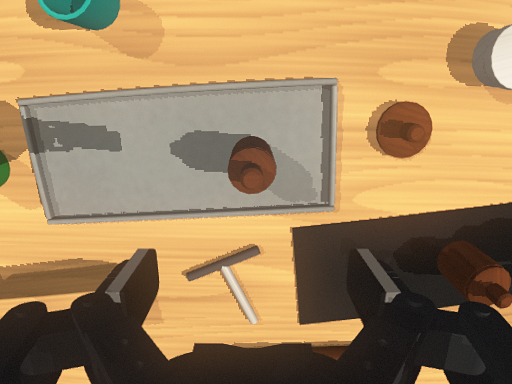

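The closed small box stands in the tray at (252,165) px with its lid home (86 and 112 mm, expected 85 and 111). Next is the medium box.

Emit:
move_arm(rows=[[25,50,0,0],[50,100,0,0],[75,150,0,0],[100,200,0,0],[125,250,0,0],[134,275,0,0],[134,275,-20,0],[134,275,-50,0],[134,275,-75,0],[134,275,-90,0]])

```text
t: 49.05
ee_pos: [0.6121, 0.1041, 0.1559]
tool_rot: [0.019, -0.006, 1.0, 0.002]
wrist_force: [-0.1, -0.4, -1.0]
finger_gap: 0.0851
```

```bash
python3 - <<'E'
from h import *
s=snap('wrist','w20.png');X=cloud(s);  c=(.613,.104); find(X,'Mknob',c,.04,.09,.12); find(X,'Mdisc',c,.05,.068,.085)
print(ctrl.state()['ee_pos'],ctrl.state()['tool_rot'],ctrl.state()['finger_gap'])
E
```

```text
Mknob 923 top 0.1028 ctr [612.5 105.7] sz [19.8 18.7] enc [612.5 105.7]
Mdisc 3734 top 0.077 ctr [612.7 105.8] sz [54.3 53.2] enc [612.7 106. ]
[0.61137941 0.10404208 0.15457077] [ 0.0182785  -0.00551973  0.99981609  0.00179088] 0.08520831569342664
```

View pics/w20.png

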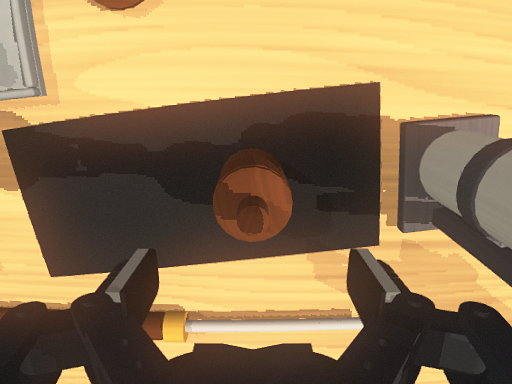

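The medium box is unmoved at (252,200) px. I descend, grasp and lift.

Emit:
move_arm(rows=[[1,1,-20,0],[1,1,-45,0],[1,1,-65,0],[1,1,-80,0],[1,1,-90,0],[1,1,-95,0],[1,1,-97,0],[1,1,-97,0],[1,1,-97,0],[1,1,-97,0]])

```text
t: 50.35
ee_pos: [0.6126, 0.1051, 0.0579]
tool_rot: [0.019, -0.006, 1.0, 0.002]
wrist_force: [-0.2, -0.1, 0.9]
finger_gap: 0.0854
```

Emit:
move_arm(rows=[[0,0,0,0],[0,0,0,0],[0,0,0,0],[0,0,0,0],[0,0,0,0],[0,0,0,0],[0,0,5,0],[0,0,20,0],[0,0,50,0],[0,0,70,0]], jaw=0.3)

```text
t: 51.6
ee_pos: [0.6133, 0.1052, 0.1299]
tool_rot: [0.02, -0.006, 1.0, 0.002]
wrist_force: [1.1, -1.1, -1.0]
finger_gap: 0.0557
```

```bash
python3 - <<'E'
from h import *
s=snap('wrist','w21.png')
s=snap('top','t21.png');X=cloud(s);  c=(.477,-.17); find(X,'Sdisc',c,.06,.077,.1)
print(ctrl.state()['ee_pos'],ctrl.state()['tool_rot'],ctrl.state()['finger_gap'])
E
```

```text
Sdisc 65 top 0.0905 ctr [ 472.1 -168.7] sz [41. 29.] enc [ 475.1 -172.3]
[0.61461708 0.10529338 0.13116879] [ 0.02177958 -0.0055511   0.9997453   0.00204023] 0.05601709304910847
```

View pics/w21.png

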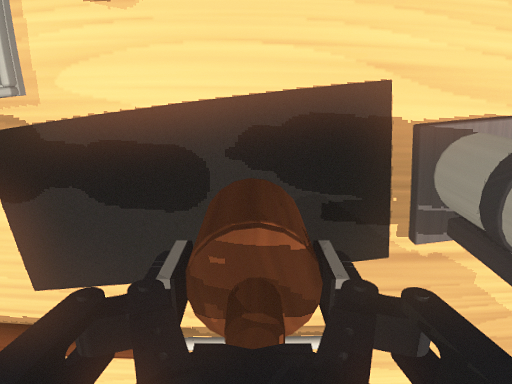

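Emit:
move_arm(rows=[[0,-20,40,0],[-10,-60,65,0],[-25,-110,70,0],[-40,-165,70,0],[-55,-220,70,0],[-75,-275,70,0],[-95,-330,70,0],[-115,-385,70,0],[-133,-430,70,0],[-133,-440,60,0]])

```text
t: 52.95
ee_pos: [0.4805, -0.3378, 0.1909]
tool_rot: [0.022, -0.004, 1.0, 0.001]
wrist_force: [0.8, 1.1, -0.9]
finger_gap: 0.0558
```

Emit:
move_arm(rows=[[0,0,-10,0],[0,0,-35,0],[0,0,-65,0],[0,0,-90,0],[0,0,-105,0],[0,0,-112,0],[0,0,-115,0],[0,0,-115,0],[0,0,-115,0],[0,0,-115,0]])

```text
t: 54.2
ee_pos: [0.4807, -0.3381, 0.0765]
tool_rot: [0.022, -0.004, 1.0, 0.001]
wrist_force: [0.0, -0.1, -1.2]
finger_gap: 0.0559
```

Emit:
move_arm(rows=[[0,0,-4,0],[0,0,-8,0],[0,0,-11,0],[0,0,-13,0],[0,0,-14,0],[0,0,-15,0],[0,0,-15,0],[0,0,-15,0],[0,0,-15,0],[0,0,-15,0]])

```text
t: 55.45
ee_pos: [0.4809, -0.338, 0.0625]
tool_rot: [0.023, -0.003, 1.0, 0.001]
wrist_force: [-1.3, 1.7, 5.2]
finger_gap: 0.0559
```

Contact with the tray floor (5 N). I release and rise.

Emit:
move_arm(rows=[[0,0,0,0],[0,0,0,0],[0,0,0,0],[0,0,0,0],[0,0,10,0],[0,0,40,0],[0,0,80,0],[0,0,120,0],[0,0,160,0],[-20,60,200,0]], jaw=1)

```text
t: 56.7
ee_pos: [0.4657, -0.2904, 0.2582]
tool_rot: [0.024, -0.002, 1.0, -0.001]
wrist_force: [0.7, 0.3, 1.0]
finger_gap: 0.0849
```

```bash
python3 - <<'E'
from h import *
s=snap('wrist','w22.png');X=cloud(s)
c=(.477,-.17); find(X,'Sknob',c,.03,.095,.12); find(X,'Sdisc',c,.05,.077,.095)
c=(.481,-.338); find(X,'Mknob',c,.03,.095,.12); find(X,'Mdisc',c,.05,.072,.09)
s=snap('scene','s22.png');X=cloud(s); find(X,'cap',(.594,.274),.03,.19,.22,.008)
print(ctrl.state()['ee_pos'],ctrl.state()['wrist_force'],ctrl.state()['finger_gap'])
E
```

```text
Sknob 501 top 0.1119 ctr [ 477.1 -170.1] sz [20.3 19.4] enc [ 477.1 -170.1]
Sdisc 1115 top 0.0865 ctr [ 476.1 -170.9] sz [40.8 43.6] enc [ 477.  -170.3]
Mknob 411 top 0.1069 ctr [ 480.1 -337.9] sz [18.8 19.4] enc [ 480.4 -337.8]
Mdisc 1908 top 0.0812 ctr [ 480.5 -337.7] sz [53.2 53.8] enc [ 480.5 -337.9]
cap 124 top 0.2098 ctr [596.4 276.6] sz [35.1 33. ] enc [595.9 275.4]
[ 0.46409093 -0.28516562  0.26093506] [0.06491959 0.02934333 0.11785591] 0.08509701038545049
```

View pics/w22.png

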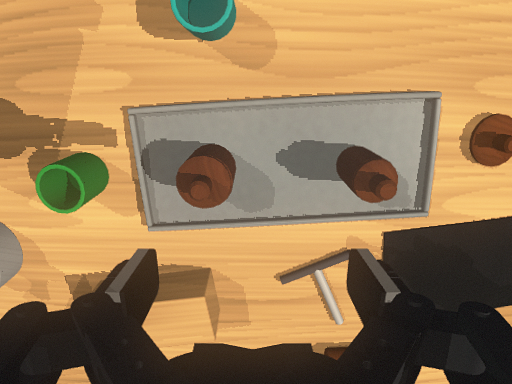

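View pics/s22.png

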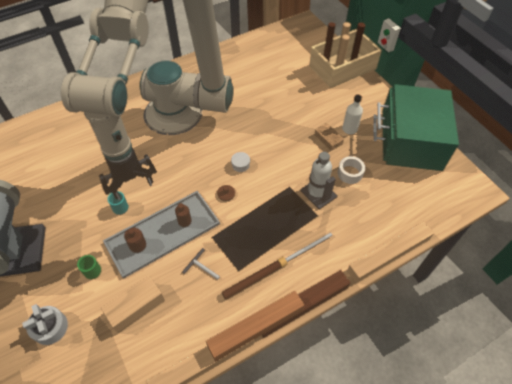

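Both closed boxes stand in the tray at (205,178) and (368,175) px in the wrist view, lids level and home. Other things are undisturbed and the cap is up. I let the arm settle and hand in.

Emit:
move_arm(rows=[[0,0,20,0],[0,0,20,0],[0,0,20,0],[0,0,20,0],[0,0,20,0],[0,0,20,0],[0,0,20,0],[0,0,20,0],[0,0,20,0],[0,0,20,0]])

```text
t: 58.05
ee_pos: [0.4641, -0.2851, 0.281]
tool_rot: [0.025, -0.004, 1.0, -0.0]
wrist_force: [0.7, -0.1, 0.9]
finger_gap: 0.0855
```

```bash
python3 - <<'E'
from h import *
s=snap('wrist','w23.png');X=cloud(s)
c=(.477,-.17); find(X,'Sdisc',c,.05,.077,.095)
c=(.481,-.338); find(X,'Mdisc',c,.05,.072,.09)
print(ctrl.job_done())
E
```

```text
Sdisc 997 top 0.0865 ctr [ 476. -171.] sz [41.2 43.4] enc [ 477.1 -169.7]
Mdisc 1681 top 0.0812 ctr [ 480.5 -337.6] sz [53.3 53.2] enc [ 480.5 -337.9]
the job is handed in; nothing more can be done
None
```

The job is handed in at about 58 s, and no verdict was reported. Two boxes were present, small and medium; the large lid was spare and stayed on the bench. I stood both boxes on the mat; the small one had been knocked aside in the tray, so I found it again first. I then pressed the cap to its stop (about 16 N, no further travel) and let it spring back. Each box got its own lid and went back into the tray.

**Last checks:**
- **Lids:** both looked centred and level. Their tops read about 1 mm over nominal (small 86.5 against 85 mm, medium 81.2 against 80 mm), in line with the camera's usual high reading and within the 3 mm limit.
- **Cap and bench:** the cap was up, and the other things on the bench looked unmoved in the picture; I did not measure them.
- **Tool tilt:** the tool's tilt crept up to about 0.05 rad over the run, with no visible effect on the boxes. No check failed.

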